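Hold the dusting stencil over the chocolate cake

ROBOT

A 7-joint arm with a two-finger parallel gripper is mounted at the origin on a cart in front of the work surface, level with it; the furniture and walls round the work are solid. World frame = base frame: x ahead of the robot, y to its left, z up, the work surface at z = 0. Lengths are in mm, angles in rad, forces in N, time in s.
With the tool pointing down it reaches from about 400 to 875 mm from the base axis. Payload 19.3 kg.
Tool frame: the origin (TCP) lies at the very end of the fingers, on their centre line; the grasp point (between the pads) lies 19 mm behind it (grip_point_offset is the z of the grasp point in the tool frame, in mm); z points along the fingers, y is the line along which they close (so a half turn about z gives the same grasp; the last joint's range is limited). The gripper opens to 85 mm and grips with 20 to 120 N. Pads are 22 mm wide; open, the fingers measure 114 mm over their backs; the gripper's body (76 mm by 85 mm) begins 54 mm behind the grasp point. The pads swing forward as they close: fully open they stand 13 mm farther back than shut.
Start: joints at [1.055, 0.521, -0.036, 1.599, 0.021, 1.021, -0.113], TCP at [269.459, -563.92, 204.491] pointing down, gripper open.
Joint ranges: [-2.91, 2.91], [-0.3, 2.13], [-1.5, 1.42], [0.17, 2.43], [-1.26, 4.41], [0.16, 1.93], [-2.52, 2.52]. Speed limits (rad/s): [1.89, 1.89, 2.39, 2.39, 3.01, 3.01, 3.01].

INTERFACE

Orientations are given as a 3x3 rotation matrix whose columns are the frame's x, y, z axes.
In Python, from workcell import movep, movel, goto_joints, open_gripper, clamp, wait, inverse_kinematics, read_state, camera, PlanningError, finish_job, grip_point_offset gives the robot as it stands. Calls block until the motion is done:
- movep(position, orientation): joint-space move of the TCP to a pose.
- movel(position, frame=None, max_speed=150, guard=None): straight line of the TCP; frame=None keeps the orientation; max_speed is the mean speed in mm/s. With guard (N) it stops when the force on the tool has changed by that much, and returns True; else False.
- goto_joints(angles): joint-space move.
- open_gripper() and clamp(): open the fingers fully, or close them until they stop; the grip force is fixed at half the most.
- wait(seconds).
- inverse_kinematics(position, orientation): joint angles nearest the present ones, or None.
- read_state(): the state.
- camera(name): name is "scene" or "top" or "wrist"; returns a dict with "image" (400x640x3 uint8, blue, green, red), "range_z" (400x640 float32, mm along the optical axis (not along the pixel's ray), 0 where there is no reading), "fx", "fy", "cx", "cy" (pixels), "cam_to_world" (4x4, takes a point from camera to world coordinates). Camera axes: x right, y up, looking along -z (the intrinsics and any distortion apply to the point x, -y, -z); pixel columns grow to the right and rows downward; lengths in mm; the calibration is good to about 2 mm. The wrist camera is an equidistant fisheye: a pixel r from the principal point sees the ray r / f radians off the axis. A picture is of the moment at which its call begins.
A pose or a line that the arm cannot do raises PlanningError and nothing moves.
- finish_job(): hands the job in; it is judged then, once.
The state is a dict: "time": time; "qpos": joint angles; "qvel": joint speeds; "joint_efforts": joint torques, N m; "eef_pos": TCP position; "tool_rot": TCP orientation; "ft_force": force on the tool from outside, world axes, zero at the start; "torque": the same for the moment, N m; "finger_gap": finger opening in mm; "gripper_force": force on a finger pad.
Only numpy, scipy, OpenCV 4.12 (cv2) and the standard library are available. Lean on these libraries where they do the work, as an engineer would, in place of code of your own. Each camera call takes 0.05 s, during which the arm holds its last target. There are 200 camera calls.

TASK

I am about to dust this square chocolate cake with sugar: lift the glass dome off it and set it down gently, right way up, on the free worktop, then pick up the square stencil by its handle and hold it level about a centimetre above the cake, centred and with its edges lined up with the cake's edges (the handle may point to any of its four sides). Neither dome, stencil nor gripper may ever touch the cake, as the icing marks, and the round stencil, the jar, the spice bottle and the timer stay where they are. Finish while still holding the stencil there, still, because I dust through it.

Things in the scene. Friction and masses are not known exactly. Their poses are not given: they have to be found in the camera images.
- glass_dome: clear glass cake dome with a flat top, 160 mm outside diameter, 3 mm wall, glass 85 mm high, 121 mm with its knob; open below. Stands over the cake on the cake board; the inside leaves 7 mm or more beside the cake's corners, so lift it straight up at least 55 mm before moving sideways. Origin: centre of its lower rim, z up. 0.3 kg
- dome_knob (a point): middle of the steel knob on top of the dome: a cylinder 26 mm in diameter and 24 mm high, on the dome's axis 108 mm above its lower rim; grip it here from above (the glass is 23 mm below this point)
- square_stencil: dusting stencil: pierced square steel plate 100 x 100 mm, 2.5 mm thick, lying flat, 5 mm wider than the cake on every side, with a wooden handle on a cranked tang. Origin: centre of the plate's underside; z up; x and y along the plate's edges, the handle runs towards -x. 0.11 kg
- square_stencil_grip (a point): point in the square stencil's handle to grip, near the plate: 84 mm from the plate's centre towards the handle (-x) and 36.5 mm above the plate's underside. The handle is a bar 14 mm wide (across, along y), 21 mm high and 92 mm long, from 65 to 157 mm behind the plate's centre; its underside is 26 mm above the plate's underside. Axes as the stencil's
- round_stencil: bystander: the same kind of stencil with the same handle, but its pierced plate is round, 100 mm in diameter. Origin: centre of the plate's underside, handle towards -x. The two stencils lie side by side on the right, either one nearer to the cake
- cake: square chocolate cake 90 x 90 x 48 mm with flat top, under the dome, resting loose on the cake board. Origin: centre of its underside; x and y along its sides, z up
- cake_top (a point): centre of the cake's top face, 48 mm above its underside, 100 mm above the worktop; axes as the cake's
- cake_stand: white footed dish, 178 mm in diameter, with a round flat cake board (172 mm) on it whose top, where cake and dome stand, is 52 mm above the worktop. Does not move. Origin: centre of its foot on the worktop. To its left (y + 0.18 to + 0.26 m from it, x from 0.42 to 0.56 m) the worktop is free
- jar_herb: bystander: glass jar with steel lid, 68 mm in diameter, 100 mm high, between the stencils and the cake. Origin: centre of its underside
- spice_2: bystander: spice bottle with screw cap, 44 mm in diameter, 108 mm high, beside the jar. Origin: centre of its underside
- kitchen_timer: bystander: round kitchen timer, 66 mm in diameter, 46 mm high, in front of the jar. Origin: centre of its underside
There are look-alikes about, which are no part of the job. What is shaped like the glass_dome but orange or red is not meant.

How it is judged:
By the outcome, as a careful person would: the job done as asked, in the order asked, and still so for the second after the job is handed in, while the arm keeps its last pose, push and grip.
It also fails if it takes over 64 s, if anything falls off the work surface, if the arm or the gripper's body presses on something with over 40 N, if the wrist force passes 120 N, or if a joint passes its speed limit or range.

## Working session

There is one attempt and no reset: what is moved stays moved. The work goes in short steps, each a Python script; the robot and the scene stay as the last script left them, time stands still between calls to the robot, and variables do not carry over. Pictures are saved under pics/ and viewed, at most 14 in all, crops included, and the job is handed in when it is done.

```bash
mkdir -p pics; ls
python3 - <<'E'
from workcell import *
import cv2,numpy as np
for n in ("top","scene"):
    c=camera(n); cv2.imwrite(f"pics/{n}0.png",c["image"]); np.savez(f"{n}0.npz",**c)
    print(n,c["fx"],c["fy"],c["cx"],c["cy"],c["cam_to_world"].round(3).tolist(),[k for k in c])
s=read_state(); print(s["time"],s["tool_rot"],s["ft_force"],s["finger_gap"],grip_point_offset)
E
```

```text
pics
top 456.59328551106887 456.59328551106887 328.0490676704203 202.7731836020115 [[0.016, 0.981, -0.193, 254.519], [-1.0, 0.017, 0.003, 66.236], [0.006, 0.193, 0.981, 1531.09], [0.0, 0.0, 0.0, 1.0]] ['image', 'range_z', 'fx', 'fy', 'cx', 'cy', 'cam_to_world']
scene 481.7568850204135 481.7568850204135 314.9875514461801 201.4329572171073 [[0.959, 0.157, -0.235, 117.763], [-0.283, 0.503, -0.817, -1332.268], [-0.01, 0.85, 0.527, 1013.53], [0.0, 0.0, 0.0, 1.0]] ['image', 'range_z', 'fx', 'fy', 'cx', 'cy', 'cam_to_world']
0.1 [[ 9.02270801e-01  4.31169492e-01 -5.20172894e-04]
 [ 4.31169797e-01 -9.02270368e-01  8.88592151e-04]
 [-8.62027618e-05 -1.02603359e-03 -9.99999470e-01]] [-0.08092565 -0.68642492  0.94312591] 85.26325277928663 -18.700000000000003
```

View pics/top0.png

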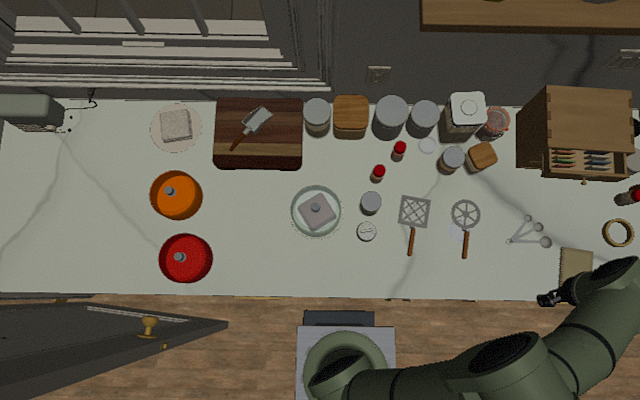

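View pics/scene0.png

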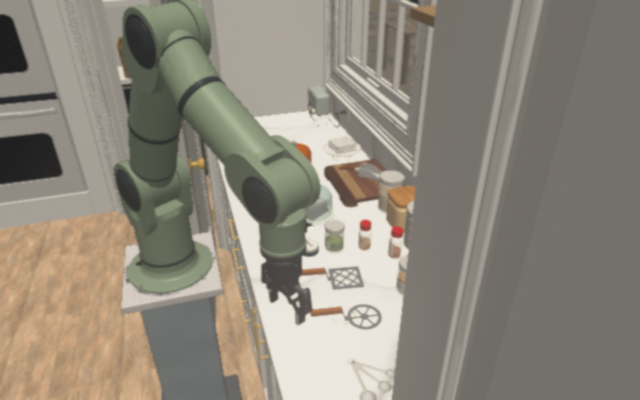

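Top view: clear dome at (318,209), the look-alikes being the orange dome (176,195) and the red dome (186,258). The square stencil's plate is at (415,211) with its handle at (411,242); the round stencil at (465,214) is the look-alike. The jar is at (371,202), the timer at (367,232) and the red-capped spice bottle at (379,172). I choose the clear dome and the square plate, and check both in a close crop.

```bash
cat > h.py <<'E'
import numpy as np,cv2
from workcell import *
def ray(c,u,v,fish=False):
    x=(u-c["cx"])/c["fx"]; y=(v-c["cy"])/c["fy"]
    if fish:
        r=np.hypot(x,y); s=np.sin(r)/r if r>1e-9 else 1.; d=np.array([x*s,-y*s,-np.cos(r)])
    else: d=np.array([x,-y,-1.])
    M=np.asarray(c["cam_to_world"]); return M[:3,3],M[:3,:3]@d
def at_z(c,u,v,z,fish=False):
    o,d=ray(c,u,v,fish); return o+d*(z-o[2])/d[2]
def proj(c,p,fish=False):
    M=np.asarray(c["cam_to_world"]); q=M[:3,:3].T@(np.asarray(p,float)-M[:3,3]); x,y,z=q[0],-q[1],-q[2]
    if fish:
        r=np.hypot(x,y); k=np.arctan2(r,z)/r if r>1e-9 else 1/z
    else: k=1/z
    return np.array([c["cx"]+c["fx"]*x*k,c["cy"]+c["fy"]*y*k])
def down(yaw):  # tool y axis (closing line) at angle yaw in world
    y=np.array([np.cos(yaw),np.sin(yaw),0]); z=np.array([0,0,-1.]); return np.column_stack([np.cross(y,z),y,z])
E
python3 - <<'E'
from h import *
c=dict(np.load("top0.npz"))
cv2.imwrite("pics/crop1.png",cv2.resize(c["image"][165:265,285:445],None,fx=5,fy=5,interpolation=cv2.INTER_CUBIC))
for n,u,v,z in [("knob",316,208,172),("plate",415,211,2),("handle",411,242,47),("jar",371,202,100),("timer",367,232,46),("spice",379,172,108),("round",465,214,2)]:
    M=c["cam_to_world"]; o,d=ray(c,u,v); print(n,at_z(c,u,v,z).round(),(o+d*c["range_z"][v,u]).round())
E
```

```text
knob [505.  99. 172.] [505.  98. 175.]
plate [ 532. -235.    2.] [ 532. -235.    1.]
handle [ 421. -211.   47.] [ 421. -211.   48.]
jar [541. -75. 100.] [542. -75.  97.]
timer [452. -67.  46.] [453. -68.  37.]
spice [ 639. -100.  108.] [ 639. -100.  107.]
round [ 525. -405.    2.] [ 525. -405.    2.]
```

View pics/crop1.png

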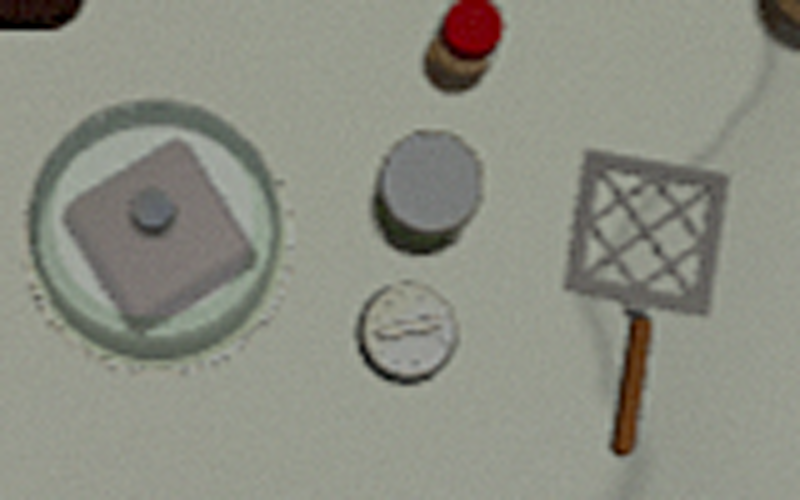

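The crop confirms it: clear dome with its knob at crop (153,210), which is full-image (315.6,207), over the grey cake turned about 30°. The square lattice stencil has its plate at crop (647,232) and its handle running down to (623,450). Next I look from the wrist above the dome.

Run:
```python
from h import *
p=read_state()["eef_pos"]; movel([p[0],p[1],300],max_speed=200)
best=None
for a in np.arange(-180,180,15):
    q=inverse_kinematics([470,99,300],down(np.radians(a)))
    print(a, None if q is None else np.round(q,2).tolist())
movep([470,99,300],down(np.radians(-75)))
c=camera("wrist"); np.savez("w1.npz",**c); cv2.imwrite("pics/w1.png",c["image"])
print(read_state()["time"],np.round(c["cam_to_world"],3).tolist(),c["fx"],c["cx"],c["cy"], proj(c,[505,99,172],True))
```

```text
-180 [0.63, 0.41, -1.26, 1.8, 0.41, 1.24, 2.4]
-165 None
-150 [-1.25, 0.41, 1.25, 1.88, -0.42, 1.17, -2.47]
-135 [-1.14, 0.3, 1.03, 1.87, -0.28, 1.13, -2.36]
-120 [-0.05, 0.2, -0.33, 1.83, 0.07, 1.12, -2.5]
-105 [0.21, 0.24, -0.65, 1.81, 0.16, 1.14, -2.32]
-90 [0.24, 0.24, -0.69, 1.81, 0.17, 1.14, -2.07]
-75 [0.26, 0.25, -0.71, 1.81, 0.18, 1.15, -1.82]
-60 [0.28, 0.25, -0.73, 1.81, 0.18, 1.15, -1.56]
-45 [0.29, 0.25, -0.75, 1.81, 0.19, 1.15, -1.31]
-30 [0.29, 0.25, -0.75, 1.81, 0.19, 1.15, -1.05]
-15 [0.31, 0.26, -0.77, 1.81, 0.2, 1.15, -0.79]
0 [0.33, 0.26, -0.8, 1.81, 0.2, 1.15, -0.54]
15 [0.35, 0.27, -0.82, 1.81, 0.21, 1.16, -0.28]
30 [0.37, 0.27, -0.85, 1.81, 0.22, 1.16, -0.03]
45 [0.39, 0.28, -0.88, 1.81, 0.23, 1.16, 0.22]
60 [0.41, 0.29, -0.9, 1.81, 0.24, 1.17, 0.47]
75 [0.43, 0.29, -0.93, 1.81, 0.25, 1.17, 0.72]
90 [0.46, 0.31, -0.99, 1.8, 0.28, 1.18, 0.96]
105 [0.51, 0.33, -1.06, 1.8, 0.31, 1.19, 1.19]
120 [0.63, 0.41, -1.26, 1.8, 0.41, 1.24, 1.35]
135 [0.63, 0.41, -1.26, 1.8, 0.41, 1.24, 1.61]
150 [0.63, 0.41, -1.26, 1.8, 0.41, 1.24, 1.87]
165 [0.63, 0.41, -1.26, 1.8, 0.41, 1.24, 2.13]
3.2333 [[0.259, 0.917, 0.302, 549.066], [-0.966, 0.246, 0.081, 120.064], [-0.0, -0.313, 0.95, 469.933], [0.0, 0.0, 0.0, 1.0]] 309.70691628693146 319.7772919502229 198.0499269381379 [329.0686809  148.98151815]
```

View pics/w1.png

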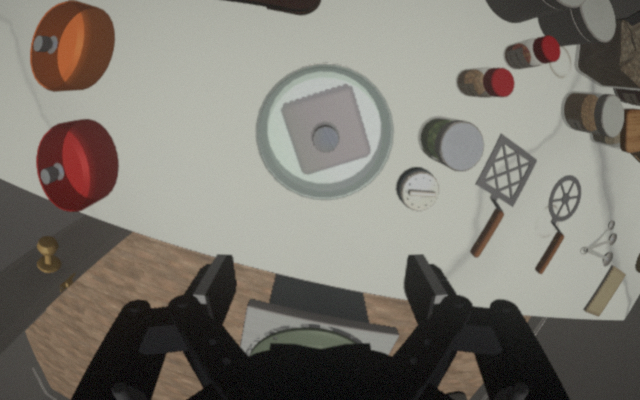

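The wrist view shows the knob top at about (325,137) over the cake, with the dome rim from x 257 to 393. The fingers are open at the bottom. I locate the knob in both cameras and check the range readings.

Run:
```python
from h import *
w=dict(np.load("w1.npz"));t=dict(np.load("top0.npz"))
cv2.imwrite("pics/crop2.png",np.hstack([cv2.resize(w["image"][60:205,250:400],(400,387),interpolation=cv2.INTER_CUBIC),cv2.resize(t["image"][180:240,287:349],(400,387),interpolation=cv2.INTER_CUBIC)]))
print(at_z(w,325,137,172,True),at_z(t,315.6,207,172))
# range: along optical axis
for (u,v) in [(325,137),(318,135),(330,140)]:
    o,d=ray(w,u,v,True); M=w["cam_to_world"]; f=-M[:3,2]; print((o+d*w["range_z"][v,u]/(d@f)).round(1))
# knob segmentation by points at height 165..178 in both
for c,fish in((w,True),(t,False)):
    P=[]
    for v in range(400):
        for u in range(640):
            if c["range_z"][v,u]>0 and (abs(u-(325 if fish else 316))<40 and abs(v-(137 if fish else 207))<40):
                o,d=ray(c,u,v,fish); f=-c["cam_to_world"][:3,2]; p=o+d*c["range_z"][v,u]/(d@f)
                if 163<p[2]<182: P.append([*p,u,v])
    P=np.array(P); print(len(P),P.mean(0).round(1),P.min(0).round(1),P.max(0).round(1))
```

```text
[515.31393199 105.8976238  172.        ] [508.35639451  99.81662548 172.        ]
[515.5 106.  173.7]
[515.5 112.9 172.2]
[513.7 100.5 171.8]
541 [513.7 105.3 172.1 325.1 138.7] [500.3  92.6 163.7 313.  126. ] [526.  117.6 175.3 338.  152. ]
58 [511.3 100.4 170.6 315.4 206.1] [498.9  89.5 163.2 312.  202. ] [524.3 110.9 176.7 319.  210. ]
```

View pics/crop2.png

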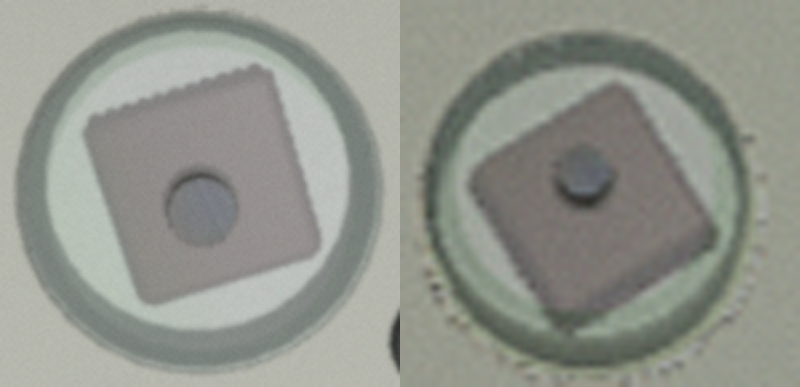

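Both crops show the knob over the cake: the wrist crop puts it at (202,207) and the top crop at (585,172). The two cameras disagree by about 5 mm in y, so I hover just above the knob and check it against the fingers.

Run:
```python
from h import *
R=down(np.radians(-75))
movep([513,103.5,215],R)
c=camera("wrist"); np.savez("w2.npz",**c); cv2.imwrite("pics/w2.png",c["image"])
s=read_state(); print(s["time"],s["eef_pos"],np.round(s["qpos"],2)); p=s["eef_pos"]
print("TCP px",proj(c,p,True),"grip",proj(c,p-18.7*R[:,2],True),"knobtop",proj(c,[513.7,105.3,172],True),proj(c,[511.3,100.4,172],True))
P=[]
f=-c["cam_to_world"][:3,2]
for v in range(400):
    for u in range(250,400):
        if c["range_z"][v,u]>0:
            o,d=ray(c,u,v,True); q=o+d*c["range_z"][v,u]/(d@f)
            if 166<q[2]<178 and np.hypot(q[0]-513,q[1]-103)<30: P.append([*q,u,v])
P=np.array(P); print(len(P),P.mean(0).round(1),P.min(0).round(1),P.max(0).round(1))
```

```text
3.75 [512.94708025 103.74574332 216.4234937 ] [ 0.2   0.41 -0.67  1.83  0.3   1.   -1.91]
TCP px [320.82179    238.50789305] grip [320.88845067 253.24574206] knobtop [318.92901758 210.84725795] [324.48196306 215.38889248]
913 [514.6 105.4 172.  319.2 209.6] [500.6  92.5 166.  302.  192. ] [526.2 118.  175.7 336.  227. ]
```

View pics/w2.png

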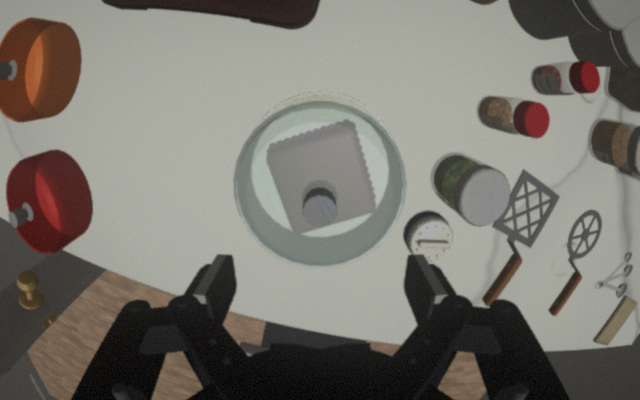

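The knob top is at (319,209), right on the finger midline (319.5). That gives a knob at (514.5,105.3), so the wrist camera is the one to trust. Now the grasp, a straight lift, and the set-down to the left.

Run:
```python
from h import *
def st(n):
    s=read_state(); print(n,round(s["time"],2),s["eef_pos"].round(1),s["ft_force"].round(2),round(s["finger_gap"],1),round(float(np.max(s["gripper_force"])),1)); return s
movel([514.4,105,215],max_speed=50)
print("hit",movel([514.4,105,142.5],max_speed=60,guard=12)); st("down")
clamp(); s=st("clamp")
assert 22<s["finger_gap"]<30
p=s["eef_pos"]; movel([p[0],p[1],152],max_speed=30); s=st("lift10")
movel([514.4,105,240],max_speed=90); st("up")
c=camera("wrist"); np.savez("w3.npz",**c); cv2.imwrite("pics/w3.png",c["image"])
t=camera("top"); np.savez("t3.npz",**t)
```

```text
hit False
down 5.36 [514.6 105.1 142.8] [ 0.36 -0.25 -1.61] 85.3 0.0
clamp 6.03 [514.5 104.9 142.9] [-1.68 -1.7   8.13] 19.1 58.5Traceback (most recent call last):
  File "<stdin>", line 7, in <module>
AssertionError
```

Run:
```python
from h import *
c=camera("wrist"); np.savez("w3.npz",**c)
s=read_state(); R=s["tool_rot"]; print(s["eef_pos"],s["ft_force"].round(1),s["torque"].round(2),s["finger_gap"],s["gripper_force"])
print("TCP px",proj(c,s["eef_pos"],True), "knobtop",proj(c,[514.5,105.3,172],True))
cv2.imwrite("pics/w3.png",cv2.resize(c["image"][150:330,200:440],None,fx=3,fy=3,interpolation=cv2.INTER_CUBIC))
```

```text
[514.5194205  104.91478427 142.87204849] [-1.8 -2.1  7.2] [-0.31  0.46 -0.05] 19.09765737726263 58.45464709304906
TCP px [320.73261803 238.29979101] knobtop [320.16754353 262.16871229]
```

View pics/w3.png

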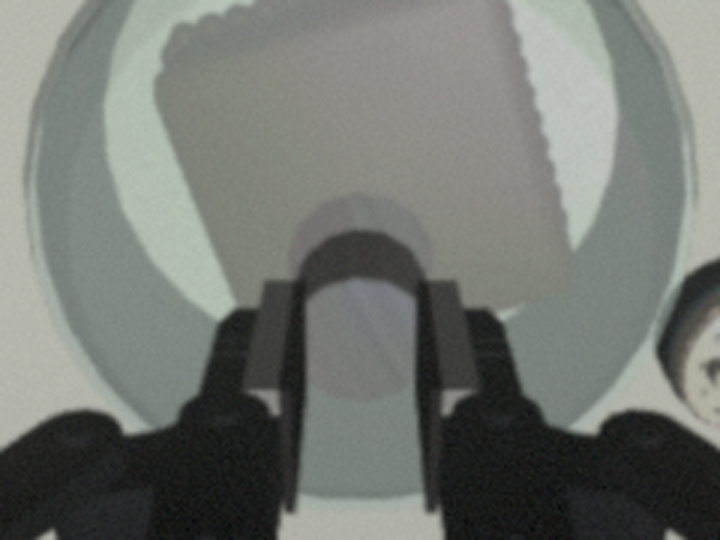

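The knob (crop x 300–420) is centred between the pads, so it is held; the gap reading simply runs low because of pad compliance. Lifting gently and checking.

```bash
cat >> h.py <<'E'
def st(n):
    s=read_state(); print(n,round(s["time"],2),s["eef_pos"].round(1),s["ft_force"].round(2),round(s["finger_gap"],1),round(float(np.max(s["gripper_force"])),1)); return s
E
python3 - <<'E'
from h import *
movel([514.5,104.9,150],max_speed=30); s=st("lift7")
movel([514.5,104.9,240],max_speed=80); st("up")
c=camera("wrist"); np.savez("w4.npz",**c)
t=camera("top"); np.savez("t4.npz",**t)
cv2.imwrite("pics/w4.png",np.hstack([cv2.resize(c["image"][100:340,170:470],(480,384)),cv2.resize(t["image"][175:255,265:350],(320,384),interpolation=cv2.INTER_CUBIC)]))
E
```

```text
lift7 6.48 [514.5 104.9 150.1] [-0.31 -0.36 -2.1 ] 18.5 58.7
up 7.76 [514.3 104.8 239.5] [ 0.35 -0.01 -1.88] 18.9 58.8
```

View pics/w4.png

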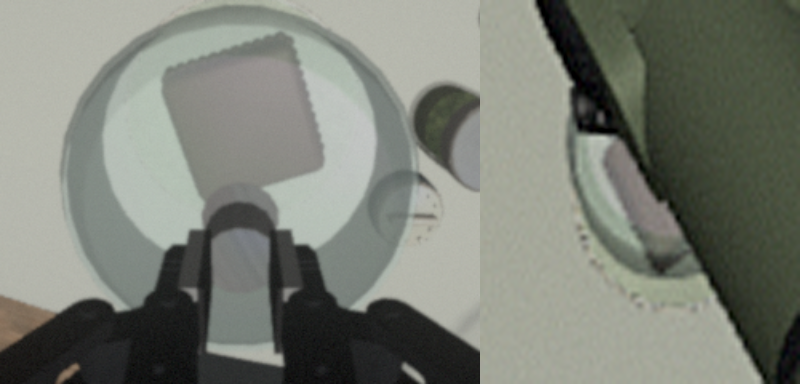

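The dome is lifted with the grip, and the cake stays on the board and now looks smaller below it. Carrying it to (490,325) and setting it down.

Run:
```python
from h import *
movel([490,325,240],max_speed=140); st("side")
movel([490,325,98],max_speed=90); st("near")
print(movel([490,325,84],max_speed=12,guard=3)); st("touch")
open_gripper(); s=st("open"); p=s["eef_pos"]
movel([p[0],p[1],200],max_speed=120)
# view the cake
movep([455,105,260],down(np.radians(-75))); wait(0.2)
c=camera("wrist"); np.savez("w5.npz",**c); t=camera("top"); np.savez("t5.npz",**t); s=st("view")
print(s["qpos"].round(2),proj(c,[514,105,100],True))
cv2.imwrite("pics/w5.png",c["image"])
```

```text
side 9.59 [490.3 324.3 240. ] [ 0.01 -0.45 -2.92] 18.6 58.8
near 11.32 [490.2 325.2  98.5] [-1.07  0.28 -2.75] 18.6 58.8
True
touch 11.99 [490.2 325.2  91. ] [ 0.5  -0.33  4.56] 19.0 62.1
open 12.65 [489.7 324.8  90.6] [-0.41  0.11 -0.47] 85.3 0.0
view 14.93 [455.  105.8 259.7] [ 0.82 -0.59 -0.7 ] 85.0 0.0
[ 0.26  0.27 -0.74  1.9   0.21  1.05 -1.88] [336.21159632 123.07413357]
```

View pics/w5.png

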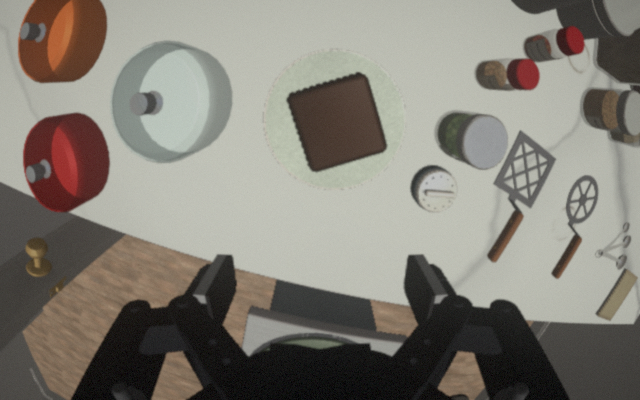

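The dome stands upright at (170,100) with the red and orange look-alikes clear of it. The cake is uncovered, its square top centred at about (337,122). I fit the cake and stencil outlines from the range data.

```bash
cat >> h.py <<'E'
def cloud(c,fish=True):
    v,u=np.mgrid[0:400,0:640]; x=(u-c["cx"])/c["fx"]; y=(v-c["cy"])/c["fy"]
    k=np.ones_like(x)
    if fish:
        r=np.hypot(x,y); k=np.tan(r)/np.maximum(r,1e-9)
    z=c["range_z"]; M=np.asarray(c["cam_to_world"])
    return np.stack([x*k*z,-y*k*z,-z],-1)@M[:3,:3].T+M[:3,3]
def onplane(c,uv,z,fish=True):
    return np.array([at_z(c,u,v,z,fish)[:2] for u,v in uv])
def square(c,mask,z,fish=True):
    """min-area rectangle of the largest blob, its outline put on plane z"""
    mask=cv2.morphologyEx(mask.astype(np.uint8),cv2.MORPH_OPEN,np.ones((3,3),np.uint8))
    k=max(cv2.findContours(mask,cv2.RETR_EXTERNAL,cv2.CHAIN_APPROX_NONE)[0],key=cv2.contourArea)[:,0]
    P=onplane(c,k,z,fish); return cv2.minAreaRect(P.astype(np.float32)),P
E
python3 - <<'E'
from h import *
c=dict(np.load("w5.npz")); P=cloud(c); im=c["image"].astype(int)
near=np.hypot(P[...,0]-514,P[...,1]-105)<90
dark=(im.max(-1)<100)&near
print("cake z",np.median(P[dark][:,2]),"col",square(c,dark,100)[0])
print("cake rng",square(c,near&(P[...,2]>92)&(P[...,2]<110),100)[0])
t=dict(np.load("t5.npz")); T=cloud(t,False)
near=np.hypot(T[...,0]-514,T[...,1]-105)<80
print("cake top",square(t,near&(T[...,2]>85)&(T[...,2]<110),100,False)[0])
for a in(0,-90): pass
# stencil plate
near=np.hypot(P[...,0]-532,P[...,1]+235)<75
pl=near&(im.max(-1)<140)&(np.abs(P[...,2])<20)
print("plate",square(c,pl,2)[0])
h=(im[...,2]>im[...,0]+25)&(np.hypot(P[...,0]-421,P[...,1]+211)<70)&(P[...,2]>20)&(P[...,2]<60)
Q=P[h]; print("handle",len(Q),np.median(Q,0),cv2.minAreaRect(Q[:,:2].astype(np.float32)))
E
```

```text
cake z 365.43081174483336 col ((201.9283447265625, -209.83770751953125), (401.2142028808594, 999.6119995117188), 4.613550186157227)
cake rng ((514.6115112304688, 103.22138977050781), (88.88507080078125, 89.27027893066406), 32.429962158203125)Traceback (most recent call last):
  File "<stdin>", line 9, in <module>
  File "h.py", line 33, in square
    k=max(cv2.findContours(mask,cv2.RETR_EXTERNAL,cv2.CHAIN_APPROX_NONE)[0],key=cv2.contourArea)[:,0]
      ~~~^^^^^^^^^^^^^^^^^^^^^^^^^^^^^^^^^^^^^^^^^^^^^^^^^^^^^^^^^^^^^^^^^^^^^^^^^^^^^^^^^^^^^^^
ValueError: max() iterable argument is empty
```

The cake top is at (514.6,103.2), turned 32.4°, measuring 88.9 x 89.3 mm, which fits the 90 mm given. I re-measure it from the final tool orientation so that camera bias cancels against the held stencil, then look at the stencil.

Run:
```python
from h import *
a=np.radians(32.4); x=np.array([np.cos(a),np.sin(a)])
g=np.array([514.6,103.2])-84*x
movep([*g,195],down(a-np.pi/2)); wait(0.3)
c=camera("wrist"); np.savez("w6.npz",**c); s=st("cakeview"); print(s["qpos"].round(2))
def cake(c):
    P=cloud(c); near=np.hypot(P[...,0]-514,P[...,1]-105)<90
    return square(c,near&(P[...,2]>92)&(P[...,2]<110),100),np.median(P[near&(P[...,2]>92)&(P[...,2]<110)][:,2])
(r,_),z=cake(c); print(r,z)
im=c["image"].astype(int);P=cloud(c); m=(im.max(-1)<90)&(np.hypot(P[...,0]-514,P[...,1]-105)<75)&(P[...,2]>70)&(P[...,2]<115); print("col",square(c,m,100)[0])
# stencil hover
b=np.radians(-12.); g=np.array([532,-235])-84*np.array([np.cos(b),np.sin(b)])
movep([*g,200],down(b-np.pi/2)); wait(0.3)
c=camera("wrist"); np.savez("w7.npz",**c); s=st("stencilview"); print(s["qpos"].round(2), proj(c,[532,-235,2],True),proj(c,[*g,47],True))
cv2.imwrite("pics/w7.png",c["image"])
```

```text
cakeview 15.69 [444.   58.7 195.4] [ 0.71 -0.34 -0.18] 85.5 0.0
[ 0.36  0.33 -0.76  2.03  0.29  0.89 -1.56]
((514.2091674804688, 102.40997314453125), (88.09102630615234, 88.46589660644531), 32.4921875) 100.43320665810293
col ((514.1207885742188, 102.6627426147461), (86.89361572265625, 86.62491607666016), 32.928810119628906)
stencilview 17.11 [ 450. -217.  200.] [-0.24 -0.18  0.54] 85.4 0.0
[ 0.73  0.36 -0.5   1.91  0.22  0.92 -1.66] [321.72889838  97.30412428] [321.63926289 175.92979078]
```

View pics/w7.png

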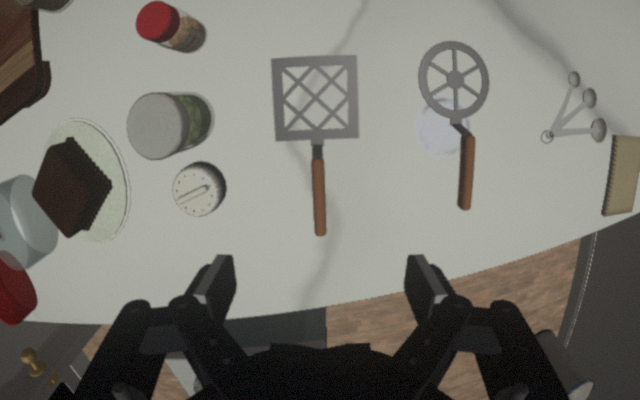

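The square plate has its corners at (272,58), (356,54), (358,137) and (276,142), with the handle running from (318,158) to (320,235). The round one at (455,78) is the other stencil. Fitting the plate and handle.

Run:
```python
from h import *
c=dict(np.load("w7.npz")); im=c["image"].astype(int); P=cloud(c)
near=np.hypot(P[...,0]-532,P[...,1]+235)<78
m=near&(im.max(-1)<145)&(np.abs(P[...,2])<15)
r,K=square(c,m,2.5); print("plate",r)
k=onplane(c,[(272,58),(356,54),(358,137),(276,142)],2.5); print("corners",k.round(1).tolist(),k.mean(0))
h=(im[...,2]>im[...,0]+25)&(np.hypot(P[...,0]-430,P[...,1]+213)<75)&(P[...,2]>15)&(P[...,2]<60)
v,u=np.nonzero(h); Q=P[h]; print("handle",len(Q),np.median(Q[:,2]))
Q=onplane(c,list(zip(u,v)),46)
print(cv2.minAreaRect(Q.astype(np.float32)),cv2.fitLine(Q.astype(np.float32),cv2.DIST_HUBER,0,.01,.01).ravel())
```

```text
plate ((528.840576171875, -226.2584228515625), (100.43431854248047, 111.72591400146484), 80.51459503173828)
corners [[591.1, -188.1], [575.3, -284.7], [477.1, -267.8], [491.4, -170.5]] [ 533.73987135 -227.797437  ]
handle 842 46.95971444476669
((425.5802001953125, -209.30154418945312), (12.912894248962402, 89.80268859863281), 79.90902709960938) [ 9.8652542e-01 -1.6360804e-01  4.2705801e+02 -2.0957773e+02]
```

Plate centre (533.8,-228.0), yaw -9.8°. The handle line and its centre 110 mm back agree with that. Gripping now.

Run:
```python
from h import *
b=np.radians(-9.8); g=np.array([533.8,-228.0])-84*np.array([np.cos(b),np.sin(b)])
movel([*g,120],frame=down(b-np.pi/2),max_speed=120)
print("hit",movel([*g,18.5],max_speed=80,guard=10)); st("down")
clamp(); s=st("clamp")
p=s["eef_pos"]; movel([p[0],p[1],30],max_speed=30); st("lift")
movel([p[0],p[1],200],max_speed=120); st("up")
a=np.radians(32.45); x=np.array([np.cos(a),np.sin(a)]); g=np.array([514.2,102.5])-84*x
movep([*g,195],down(a-np.pi/2)); wait(0.4)
c=camera("wrist"); np.savez("w8.npz",**c); s=st("over"); R=s["tool_rot"]; print(R.round(4).tolist())
P=cloud(c); pl=np.hypot(P[...,0]-514,P[...,1]-103)<78
m=pl&(P[...,2]>165)&(P[...,2]<192); Q=P[m]; print("plate z",np.median(Q[:,2]),len(Q))
A=np.c_[Q[:,:2]-[514,103],np.ones(len(Q))]; print("tilt",np.linalg.lstsq(A,Q[:,2],rcond=None)[0])
cv2.imwrite("pics/w8.png",cv2.resize(c["image"][0:300,120:520],(800,600)))
```

```text
hit False
down 19.34 [ 451.3 -213.9   18.9] [-1.13  0.18 -0.11] 85.6 0.0
clamp 20.05 [ 450.9 -213.7   18.6] [-3.14  0.53  5.13] 9.8 58.7
lift 20.58 [ 450.9 -213.8   30.1] [ 0.86 -0.16 -1.47] 10.2 58.6
up 22.15 [ 450.6 -213.6  199.4] [-0.11 -0.05 -0.7 ] 10.0 58.6
over 23.66 [443.4  57.2 195. ] [-0.1  -0.52 -0.96] 9.8 58.7
[[0.8442, 0.5361, -0.0], [0.5361, -0.8442, -0.0], [-0.0, -0.0, -1.0]]
plate z 176.9652704915013 16576
tilt [-2.72619108e-02 -1.61233827e-02  1.76996047e+02]
```

View pics/w8.png

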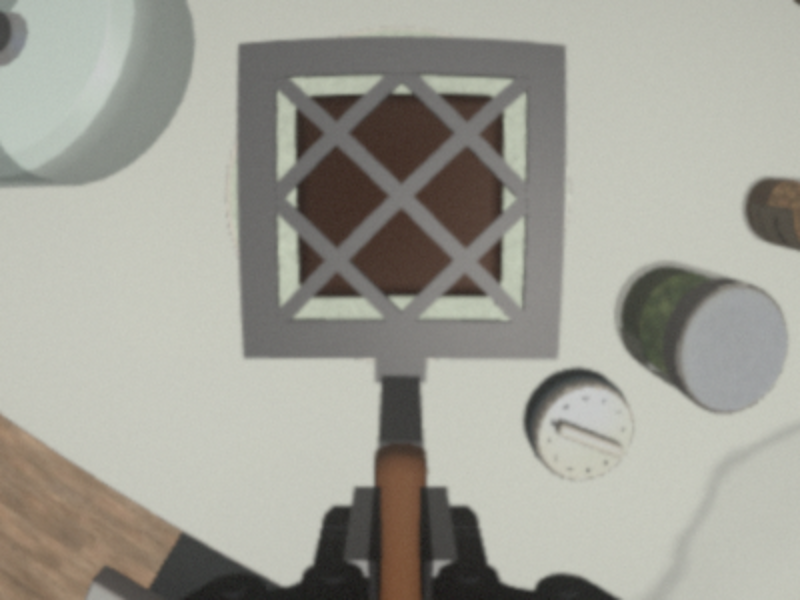

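The held stencil shows the cake square through its lattice, well centred and parallel. The plate's corners in the crop are (238,45), (565,45), (558,357) and (245,357). The droop may be real or a range bias, so I check it against the cake-top plane from the same view.

Run:
```python
from h import *
a=np.radians(32.45); X=np.array([np.cos(a),np.sin(a)]); Y=np.array([-X[1],X[0]])
def plane(P,m,n):
    Q=P[m]; d=Q[:,:2]-[514.2,102.5]; A=np.c_[d@X,d@Y,np.ones(len(Q))]
    w=np.ones(len(Q),bool)
    for _ in range(4):
        k=np.linalg.lstsq(A[w],Q[w,2],rcond=None)[0]; w=np.abs(Q[:,2]-A@k)<2.5
    print(n,"slope x,y deg",np.degrees(k[:2]).round(2),"z",k[2].round(2),w.mean().round(2))
c6=dict(np.load("w6.npz"));P6=cloud(c6); r6=np.hypot(P6[...,0]-514,P6[...,1]-103)
plane(P6,(r6<80)&(P6[...,2]>92)&(P6[...,2]<110),"cake")
plane(P6,(r6>95)&(r6<200)&(np.abs(P6[...,2])<12),"table6")
plane(P6,(r6>70)&(r6<80)&(np.abs(P6[...,2]-52)<8),"board6")
c7=dict(np.load("w7.npz"));P7=cloud(c7)
c=dict(np.load("w8.npz"));P=cloud(c);d=P[...,:2]-[514.2,102.5]
m=(np.abs(d@X)<58)&(np.abs(d@Y)<62)&(P[...,2]>160)&(P[...,2]<192)
plane(P,m,"plate")
# outline extents on plane of plate, by corner pixels and by edge points
for n,cc,mm,z in (("plate",c,m,177),("cake",c6,(r6<80)&(P6[...,2]>92)&(P6[...,2]<110),100.2)):
    mm=cv2.morphologyEx(mm.astype(np.uint8),cv2.MORPH_OPEN,np.ones((3,3),np.uint8))
    k=max(cv2.findContours(mm,cv2.RETR_EXTERNAL,cv2.CHAIN_APPROX_NONE)[0],key=cv2.contourArea)[:,0]
    q=onplane(cc,k,z)-[514.2,102.5]; x,y=q@X,q@Y; out=[]
    for s,t in((x,y),(-x,y),(y,x),(-y,x)):
        h=np.abs(t)<(30 if s is not x else 30); h&=s>35
        if n=="plate" and out and len(out)==1: h&=np.abs(t)>14
        f=np.polyfit(t[h],s[h],1); out.append((f[1].round(2),np.degrees(np.arctan(f[0])).round(2)))
    print(n,"[+x,-x,+y,-y](dist,slope deg)",out,"centre x,y",(out[0][0]-out[1][0])/2,(out[2][0]-out[3][0])/2)
```

```text
cake slope x,y deg [ 0.01 -0.  ] z 100.43 0.95
table6 slope x,y deg [0.05 0.01] z 0.64 0.99
board6 slope x,y deg [0.04 0.02] z 52.63 1.0
plate slope x,y deg [-1.53  0.06] z 176.92 0.99
plate [+x,-x,+y,-y](dist,slope deg) [(np.float64(48.39), np.float64(0.47)), (np.float64(50.76), np.float64(0.08)), (np.float64(49.23), np.float64(-0.68)), (np.float64(50.06), np.float64(-0.25))] centre x,y -1.1849999999999987 -0.4150000000000027
cake [+x,-x,+y,-y](dist,slope deg) [(np.float64(43.12), np.float64(0.03)), (np.float64(43.2), np.float64(0.08)), (np.float64(43.57), np.float64(0.42)), (np.float64(43.23), np.float64(-0.26))] centre x,y -0.0400000000000027 0.1700000000000017
```

The range data are unbiased (cake and board slopes about 0), so the 1.5° droop of the nose is real. I correct tilt, offset (-1.2,-0.6 mm) and yaw 0.4° at a safe height and re-measure.

```bash
cat >> h.py <<'E'
from scipy.spatial.transform import Rotation as Rot
A0=np.radians(32.45); X=np.array([np.cos(A0),np.sin(A0)]); Y=np.array([-X[1],X[0]]); C0=np.array([514.2,102.5])
def plate(c,zc):
    """held plate: slopes (deg), top z, centre offset from C0 along X,Y, yaw error (deg)"""
    P=cloud(c); d=P[...,:2]-C0
    m=(np.abs(d@X)<58)&(np.abs(d@Y)<62)&(np.abs(P[...,2]-zc)<14)
    Q=P[m]; D=Q[:,:2]-C0; A=np.c_[D@X,D@Y,np.ones(len(Q))]; w=np.ones(len(Q),bool)
    for _ in range(4):
        k=np.linalg.lstsq(A[w],Q[w,2],rcond=None)[0]; w=np.abs(Q[:,2]-A@k)<2.5
    mm=cv2.morphologyEx(m.astype(np.uint8),cv2.MORPH_OPEN,np.ones((3,3),np.uint8))
    n=max(cv2.findContours(mm,cv2.RETR_EXTERNAL,cv2.CHAIN_APPROX_NONE)[0],key=cv2.contourArea)[:,0]
    q=onplane(c,n,k[2])-C0; x,y=q@X,q@Y; o=[];th=[]
    for i,(s,t,g) in enumerate(((x,y,-1),(-x,y,1),(y,x,1),(-y,x,-1))):
        h=(np.abs(t)<30)&(s>35)&((i!=1)|(np.abs(t)>14)); f=np.polyfit(t[h],s[h],1); o.append(f[1]); th.append(g*np.degrees(f[0]))
    r=np.degrees(k[:2]),k[2],np.array([(o[0]-o[1])/2,(o[2]-o[3])/2]),np.mean(th)
    print("slope",r[0].round(2),"ztop",r[1].round(2),"off",r[2].round(2),"yaw",r[3].round(2),"edges",np.round(o,1)); return r
def correct(s,sl,zt,off,yaw,zu):
    """TCP pose that levels the plate, centres it on the cake, underside at zu"""
    p=np.array([*(C0+off[0]*X+off[1]*Y),zt-.5-2.5]); tgt=np.array([*(C0-.04*X+.17*Y),zu])
    X3=np.array([*X,0]);Y3=np.array([*Y,0])
    dR=(Rot.from_rotvec([0,0,np.radians(.18-yaw)])*Rot.from_rotvec(Y3*np.radians(sl[0]))*Rot.from_rotvec(-X3*np.radians(sl[1]))).as_matrix()
    return tgt+dR@(np.asarray(s["eef_pos"])-p), dR@s["tool_rot"]
E
python3 - <<'E'
from h import *
r=plate(dict(np.load("w8.npz")),177)
s=read_state(); p,R=correct(s,*r,150); print(p,R.round(4).tolist())
movel(p,frame=R,max_speed=40); wait(0.4)
c=camera("wrist"); np.savez("w9.npz",**c); st("lvl"); plate(c,153)
E
```

```text
slope [-1.53  0.06] ztop 176.92 off [-1.18 -0.42] yaw -0.21 edges [48.4 50.8 49.2 50.1]
[443.87408456  57.55943615 168.84677502] [[0.8402, 0.5418, 0.0229], [0.5416, -0.8405, 0.0136], [0.0266, 0.001, -0.9996]]
lvl 24.91 [443.9  57.6 168.9] [ 1.    0.24 -1.74] 9.7 58.6
slope [-0.02 -0.03] ztop 153.04 off [0.24 0.25] yaw 0.09 edges [49.9 49.4 49.9 49.4]
```

Level, centred and square to within 0.3 mm. Lowering to 10 mm above the cake and verifying.

Run:
```python
from h import *
r=plate(dict(np.load("w9.npz")),153)
p,R=correct(read_state(),*r,110.3)
print("hit",movel(p,frame=R,max_speed=25,guard=6)); wait(1.0)
c=camera("wrist"); s=st("final"); plate(c,113.3); print(np.abs(s["qvel"]).max())
P=cloud(c); d=P[...,:2]-C0; m=(np.abs(d@X)<35)&(np.abs(d@Y)<35)&(P[...,2]<106)&(P[...,2]>94); print("cake z",np.median(P[m][:,2]))
im=c["image"]; t=camera("top")["image"]
cv2.imwrite("pics/w10.png",np.hstack([cv2.resize(im[0:300,70:520],(600,400)),cv2.resize(t[150:290,140:350][:, :],(200,400))]))
```

```text
slope [-0.02 -0.03] ztop 153.04 off [0.24 0.25] yaw 0.09 edges [49.9 49.4 49.9 49.4]
hit False
final 27.7 [443.8  57.2 129.1] [ 0.18 -0.33 -0.76] 10.1 58.6
slope [-0.02  0.02] ztop 113.26 off [-0.02  0.27] yaw 0.25 edges [49.6 49.7 50.  49.4]
0.0018016886635237412
cake z 100.63887951501202
```

View pics/w10.png

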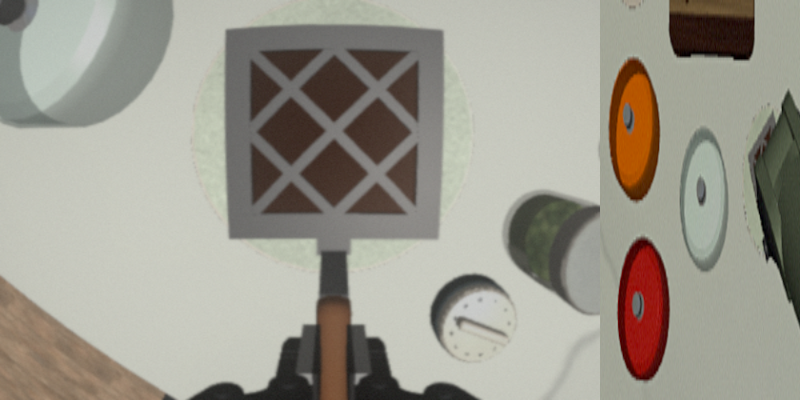

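The cake fills all the lattice openings. The stencil's plate (corners (226,30) to (440,238)) is level and 10 mm above it, the dome stands upright on the worktop, and the jar and timer are undisturbed. Handing in.

```bash
python3 -c "
from workcell import *
print(finish_job())"
```

```text
the job is handed in; nothing more can be done
None
```

The job is handed in at about 28 s: the glass dome stands upright on the free worktop, and the square stencil is held still about 10 mm above the cake, level to 0.02° and centred and lined up to about 0.1 mm and 0.1° by the wrist camera.

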